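# Seat a pattern board in the copy-carver's holder with its two levers

## Task

Take the wooden pattern board with the steel lugs out of the rack, stand it down between the guides of the pattern holder while both levers are still swung out, then swing the two levers inward until their noses have pressed the board fully home against its sprung pads at both ends. Press each lever gently, stopping as soon as it comes up firm, let everything go, and leave the other things on the bench as they are.

Things in the scene. Friction and masses are not known exactly. Their poses are not given: they have to be found in the camera images.
- board: The pattern board: light wood, 14 mm thick (x), 120 mm long (y), 100 mm tall (z), 0.16 to 0.26 kg, a carved scroll on one face. Origin: centre of its underside. At each end a steel lug sticks out 20 mm (8 mm thick, 16 to 24 mm above the underside) and a 4 mm steel shoe 8 mm. It starts upright in a slot of the rack; pinch it across its thickness at the middle of its top edge. Either way round is right.
- plain_board: A shorter plain wooden board without lugs, 14 x 110 x 75 mm tall, in the other slot of the rack; not to be used or disturbed. Origin: centre of its underside.
- rack: Wooden rack, 150 (x) x 110 (y) mm, fixed. Origin: centre of its underside. Two slots along its y, centred 42 mm either side of the middle in x, floor 10 mm and walls 44 mm above the bench, 17 mm wide inside.
- holder: Pattern holder, grey metal, fixed: base 90 (x) x 230 (y) x 12 mm. Origin: centre of its underside. The board stands in it upright and centred, its length along the holder's y. An end bracket at each end (inner face 62 mm from the middle: 2 mm play each end; 46 mm high, flared lip to 58 mm) carries a lever; the board's lugs pass through the bracket's 12 mm gap.
- lever_left (a joint): Lever at the holder's +y end: 0 upright, positive swung outward, range -0.4 to 0.85 rad, starts at 0.6 to 0.72 where its foot carries the lug about 5 to 13 mm above home. Swung in, its nose (23 mm inward of the hinge) presses the lug down. It stays where left. Board home is anywhere from -0.2 to 0.2 rad, by the hidden pad height: it must be felt as a steep rise in force.
- lever_right (a joint): The same for the lever at the holder's -y end: 0 upright, positive swung outward (top towards the holder's -y).
- lever_left_bar (a point): Middle of the left lever's cross bar, a steel rod of 14 mm diameter, 34 mm long along the holder's x, at the lever's upper end 72 mm from the hinge; push it inward from its outer side. Moving it takes about 3 to 8 N; then it comes up firm, rising about 1.5 to 3 N per mm: a steady 10 to 12 N is home, more than 18 N is too hard.
- lever_right_bar (a point): The same for the right lever.
- scroll: Loose carved wooden scroll, about 100 mm across, 25 mm high; leave alone.
- gouge: Loose carving gouge, 230 mm long; leave alone.
- gouge_wide: Another loose gouge, 230 mm long; leave alone.
- mallet: Round wooden mallet standing on its head, 80 mm across, 200 mm tall; leave alone.
- cup: White cup, 72 mm across, 85 mm tall; leave alone.
- glue: White glue bottle, 56 mm across, 160 mm tall; leave alone.
- dividers: Wooden proportional dividers with a brass wing screw, 170 mm long; leave alone.
- guides (a point): Centre of the mouth between the four aluminium face guides, 71 mm above the bench. The guides stand 34 to 56 mm either side of the middle in the holder's y, leave an 18 mm gap for the 14 mm board and are flared at the top.
- lever_left_hinge (a point): Hinge of the left lever, 92 mm from the holder's middle towards +y, 18 mm above the bench; its axis runs along the holder's x.
- lever_right_hinge (a point): The same for the right lever, towards -y.
- pad_left: Sprung pad of the holder under the board's +y end, 48 to 69 mm from the middle; origin: the sleeve's foot, 58.5 mm from the middle, 12 mm above the bench. Its brass tip rises out of the sleeve to a height set by a hidden screw, 17 to 23 mm above the bench, different each time and at each end, yields 2.5 mm under the board's end (4 N rising to 7.5 N), then is hard: there the board is home. The board's weight does not press it down.
- pad_right: The same under the board's -y end; its height is set independently.

How it is judged:
By the outcome, as a careful person would: the job done as asked, in the order asked, and still so for the second after the job is handed in, with the robot touching nothing.
It also fails if it takes over 72 s, if anything falls off the work surface, if the arm or the gripper's body presses on something with over 40 N, if the wrist force passes 120 N, or if a joint passes its speed limit or range.

## Robot

A 6-joint arm with a two-finger parallel gripper is mounted at the origin on the work surface. World frame = base frame: x ahead of the robot, y to its left, z up, the work surface at z = 0. Lengths are in m, angles in degrees, forces in N, time in s.
With the tool pointing down it reaches from about 0.375 to 0.825 m from the base axis. Payload 5.5 kg.
Tool frame: the origin (TCP) lies midway between the tips of the shut fingers; the grasp point (between the pads) lies 19 mm behind it; x points along the fingers, y is the direction in which the jaws open and shut, and the axes are right-handed (so a half turn about x gives the same grasp; the last joint's range is limited). The gripper opens to 85 mm and grips with 20 to 120 N. Pads are 22 mm wide; open, the fingers measure 114 mm over their backs; the gripper's body (76 mm by 85 mm) begins 54 mm behind the grasp point. The pads swing forward as they close: fully open they stand 13 mm farther back than shut.
Start: joints at [66.463, 17.962, -2.699, 69.339, 0, 90], TCP at [0.24, 0.55, 0.231] pointing down, gripper open.
Joint ranges: [-152.73, 152.73], [-39.44, 99.34], [-58.76, 71.6], [-118.89, 123.64], [-81.53, 83.1], [-180, 180]. Speed limits (degrees/s): [136.94, 136.94, 172.46, 180, 180, 180].

## Interface

Orientations are given as a 3x3 rotation matrix whose columns are the frame's x, y, z axes.
In Python, from bench import move_to, movel, goto_joints, let_go, grasp, hold, inverse_kinematics, get_state, snapshot, camera_params, MotionError, sign_off, boxes_of gives the robot as it stands. Calls block until the motion is done:
- move_to(position, orientation): joint-space move of the TCP to a pose.
- movel(position, ori=None, max_speed=0.15): straight line of the TCP; ori=None keeps the orientation; max_speed is the mean speed in m/s.
- goto_joints(angles): joint-space move.
- let_go() and grasp(): open the fingers fully, or close them until they stop; the grip force is fixed at half the most.
- hold(seconds).
- inverse_kinematics(position, orientation): joint angles nearest the present ones, or None.
- get_state(): the state.
- snapshot(name): name is "scene" or "top" or "wrist"; returns the picture (400x640x3 uint8, red, green, blue); there is no depth.
- camera_params(name): a dict with "intrinsics" (3x3 intrinsics, pixels), "world_to_cam" (4x4, takes a point from world to camera coordinates); the wrist camera has in their place "hand_eye" (4x4, takes a point from camera to tool coordinates, whose origin is the TCP and whose axes are the tool frame's). Camera axes: x right, y up, looking along -z (the intrinsics and any distortion apply to the point x, -y, -z); pixel columns grow to the right and rows downward; lengths in m; the calibration is good to about 2 mm. The wrist camera is an equidistant fisheye: a pixel r from the principal point sees the ray r / f radians off the axis. A picture is of the moment at which its call begins: read the wrist's pose just before it. camera_params takes no time and is no camera call.
A pose or a line that the arm cannot do raises MotionError and nothing moves.
- sign_off(): hands the job in, once; it reports no verdict.
Trained networks look in the newest picture that a camera, given by its name, has taken for a name from the list of things; names that differ only in an ending like _2 or _b are one class to them, and where a whole thing is asked for, a point or a joint stands for the part that bears it (a point fixed in the world has none). Each returns a list of dicts, best first, with "conf" (0 to 1); they miss things now and then, are a little off and sometimes report something else, mostly with a low value. They report only what shows in the picture. A call takes as long as a camera call.
- boxes_of(camera, name): "at" ([x, y, z] in m, in world coordinates, good to about 4 mm: the middle of the surface that is visible of it).
The state is a dict: "clock": time; "qpos": joint angles; "qd": joint speeds; "joint_torque": joint torques, N m; "position": TCP position; "orientation": TCP orientation; "wrist_force": force on the tool from outside, world axes, zero at the start; "moment": the same for the moment, N m; "gripper_width": finger opening in m.
Only numpy, scipy, OpenCV 4.12 (cv2) and the standard library are available. Lean on these libraries where they do the work, as an engineer would, in place of code of your own. Each camera call takes 0.05 s, during which the arm holds its last target.

## Working session

There is one attempt and no reset: what is moved stays moved. The work goes in short steps, each a Python script; the robot and the scene stay as the last script left them, time stands still between calls to the robot, and variables do not carry over. Pictures are saved under pics/ and viewed, and the job is handed in when it is done.

```bash
ls; mkdir -p pics; python3 - <<'E'
from bench import *
import cv2,numpy as np
s=get_state(); print({k:np.round(v,3).tolist() for k,v in s.items()})
for n in ("scene","top","wrist"):
    im=snapshot(n); cv2.imwrite(f"pics/{n}0.png",im[:,:,::-1])
    for t in ("board","plain_board","rack","holder","lever_left_bar","lever_right_bar","lever_left","guides","pad_left","pad_right"):
        try:
            r=boxes_of(n,t)
            print(n,t,[(round(d['conf'],2),np.round(d['at'],4).tolist()) for d in r[:3]])
        except Exception as e: print(n,t,e)
print(get_state()['clock'])
for n in ("scene","top","wrist"): print(camera_params(n))
E
```

```text
pics
{'clock': 0.0, 'qpos': [66.464, 18.005, -2.754, 69.34, -0.0, 89.999], 'qd': [-0.004, 0.047, -0.073, -0.034, -0.09, -0.027], 'joint_torque': [0.001, -53.959, 33.975, 0.019, 0.0, 0.0], 'position': [0.239, 0.55, 0.23], 'orientation': [[-0.001, 0.399, 0.917], [-0.002, 0.917, -0.399], [-1.0, -0.002, 0.0]], 'wrist_force': [-0.485, 0.498, -0.011], 'moment': [0.002, 0.032, -0.001], 'gripper_width': 0.085}
scene board [(0.8, [0.468, -0.2481, 0.0767])]
scene plain_board [(0.95, [0.5515, -0.243, 0.0667]), (0.58, [0.5152, 0.026, 0.0596])]
scene rack [(0.73, [0.5576, -0.2465, 0.0202]), (0.36, [0.7416, 0.0432, 0.0217])]
scene holder [(0.77, [0.5357, 0.1529, 0.0123])]
scene lever_left_bar [(0.66, [0.5384, 0.2728, 0.061])]
scene lever_right_bar [(0.54, [0.5149, 0.0257, 0.0581])]
scene lever_left [(0.48, [0.5326, 0.2654, 0.0618])]
scene guides [(0.69, [0.5381, 0.149, 0.0059])]
scene pad_left []
scene pad_right []
top board [(0.82, [0.4571, -0.251, 0.1086])]
top plain_board [(0.82, [0.5352, -0.2454, 0.084])]
top rack [(0.93, [0.4992, -0.2483, 0.0083])]
top holder [(0.59, [0.5216, 0.1473, 0.0094])
[... 1448 characters left out ...]
 0.99089481, -0.01460566,  0.13384373, -0.61354114],
       [-0.1335679 ,  0.01846457,  0.99086764, -1.22374552],
       [ 0.        ,  0.        ,  0.        ,  1.        ]])}
{'intrinsics': array([[309.70691629,   0.        , 316.10223421],
       [  0.        , 309.70691629, 201.25741378],
       [  0.        ,   0.        ,   1.        ]]), 'hand_eye': array([[ 9.09382836e-04,  3.22205821e-01, -9.46669204e-01,
        -1.42991758e-01],
       [ 9.99999576e-01, -4.31406432e-04,  8.13780340e-04,
        -3.07895788e-04],
       [-1.46194422e-04, -9.46669543e-01, -3.22206076e-01,
        -8.19229109e-02],
       [ 0.00000000e+00,  0.00000000e+00,  0.00000000e+00,
         1.00000000e+00]])}
```

View pics/scene0.png

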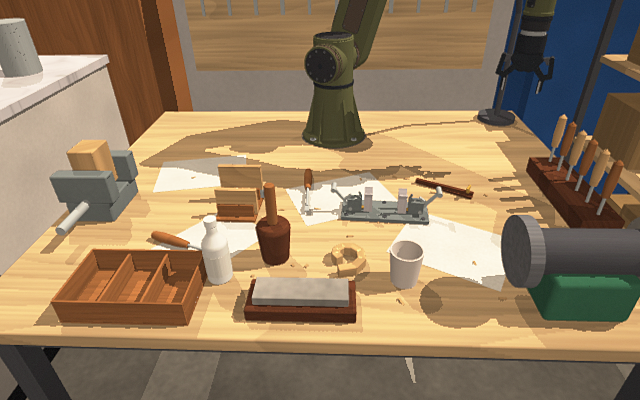

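View pics/top0.png

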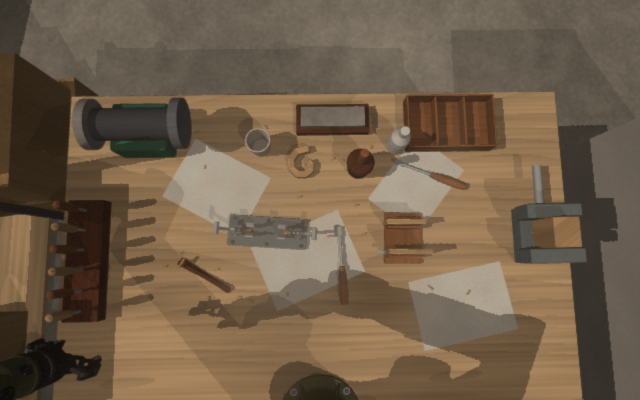

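View pics/wrist0.png

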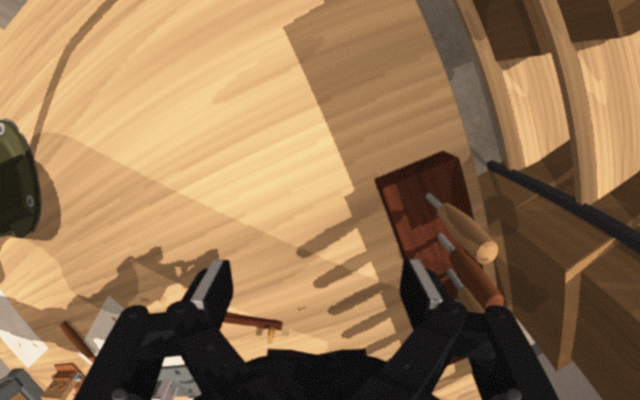

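```bash
cat > h.py <<'E'
from bench import *
import cv2,numpy as np
def rot(yaw):  # tool down, jaw axis at yaw (deg) from world x
    c,s=np.cos(np.radians(yaw)),np.sin(np.radians(yaw))
    x=np.array([0,0,-1.]);y=np.array([c,s,0]);return np.column_stack([x,y,np.cross(x,y)])
def cam(n,st=None):
    p=camera_params(n);K=p['intrinsics']
    if n!='wrist':
        T=p['world_to_cam']
    else:
        M=np.eye(4);M[:3,:3]=st['orientation'];M[:3,3]=st['position'];T=np.linalg.inv(M@p['hand_eye'])
    return K,T
def proj(P,n,KT):
    K,T=KT;P=np.atleast_2d(P);c=P@T[:3,:3].T+T[:3,3];v=c*[1,-1,-1]
    if n=='wrist':
        r=np.hypot(v[:,0],v[:,1]);th=np.arctan2(r,v[:,2]);k=th/np.maximum(r,1e-9)
        return np.c_[K[0,0]*k*v[:,0]+K[0,2],K[1,1]*k*v[:,1]+K[1,2]]
    return np.c_[K[0,0]*v[:,0]/v[:,2]+K[0,2],K[1,1]*v[:,1]/v[:,2]+K[1,2]]
def ray(u,v,n,KT):
    K,T=KT;a=(u-K[0,2])/K[0,0];b=(v-K[1,2])/K[1,1]
    if n=='wrist':
        th=np.hypot(a,b);s=np.sin(th)/max(th,1e-9);d=np.array([a*s,b*s,np.cos(th)])
    else: d=np.array([a,b,1.])
    d=d*[1,-1,-1];R=T[:3,:3];return -R.T@T[:3,3],R.T@d
def atz(u,v,z,n,KT):
    o,d=ray(u,v,n,KT);return o+d*(z-o[2])/d[2]
def snap(n,name):
    st=get_state();im=snapshot(n)[:,:,::-1].copy();cv2.imwrite(f'pics/{name}.png',im)
    np.savez(f'pics/{name}.npz',position=st['position'],orientation=st['orientation'])
    return im,cam(n,st)
def load(name,n='wrist'):
    return cam(n,dict(np.load(f'pics/{name}.npz')))
E
python3 - <<'E'
from h import *
im=cv2.imread('pics/top0.png')[180:300,190:450];cv2.imwrite('pics/topz.png',cv2.resize(im,None,fx=3,fy=3,interpolation=cv2.INTER_CUBIC))
move_to([0.53,0.16,0.26],rot(0));print(get_state()['clock'],get_state()['qpos'])
snap('wrist','w1')
for t in ("holder","lever_left_bar","lever_right_bar","guides","pad_left","pad_right"):
    print(t,[(round(d['conf'],2),np.round(d['at'],4).tolist()) for d in boxes_of('wrist',t)[:3]])
move_to([0.46,-0.23,0.26],rot(0));print(get_state()['clock'],get_state()['qpos'])
snap('wrist','w2')
for t in ("board","plain_board","rack"):
    print(t,[(round(d['conf'],2),np.round(d['at'],4).tolist()) for d in boxes_of('wrist',t)[:3]])
E
```

```text
3.425 [ 1.68788259e+01  1.23835732e+01 -6.27967710e+00  7.13406719e+01
  1.91824828e-02  1.06793764e+02]
holder [(0.98, [0.5208, 0.1577, 0.0115])]
lever_left_bar [(0.67, [0.5309, 0.2757, 0.0761]), (0.43, [0.7844, -0.2135, 0.0738])]
lever_right_bar [(0.75, [0.5154, 0.0198, 0.0659])]
guides [(0.73, [0.5244, 0.1594, 0.0112])]
pad_left [(0.59, [0.5302, 0.2089, 0.0145])]
pad_right [(0.59, [0.5214, 0.0922, 0.0162])]
5.2417 [-2.64925424e+01  8.11225975e+00 -1.14360947e+01  7.04441325e+01
  2.46520561e-02  6.34552479e+01]
board [(0.79, [0.4622, -0.2387, 0.1153])]
plain_board [(0.86, [0.5381, -0.2387, 0.0862])]
rack [(0.89, [0.4917, -0.2486, 0.0124])]
```

View pics/w1.png

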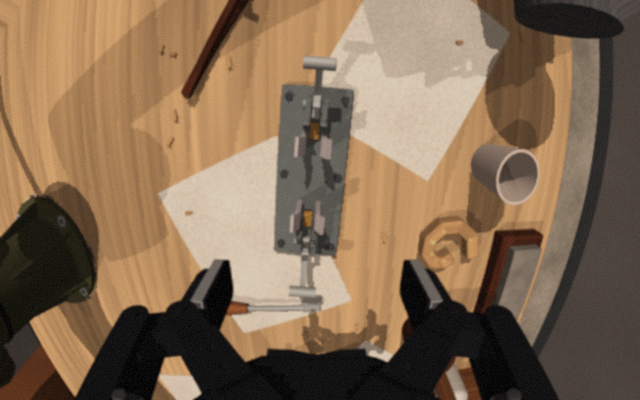

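View pics/w2.png

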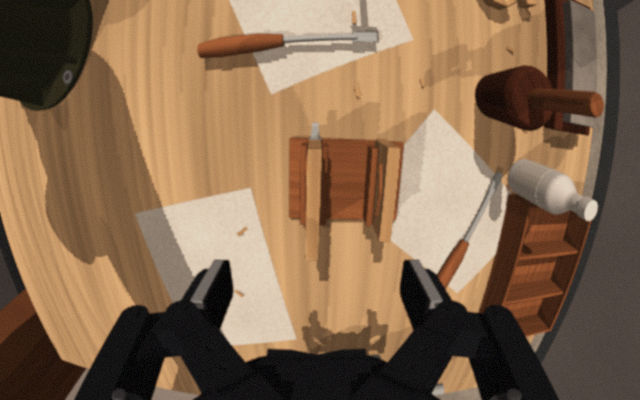

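View pics/topz.png

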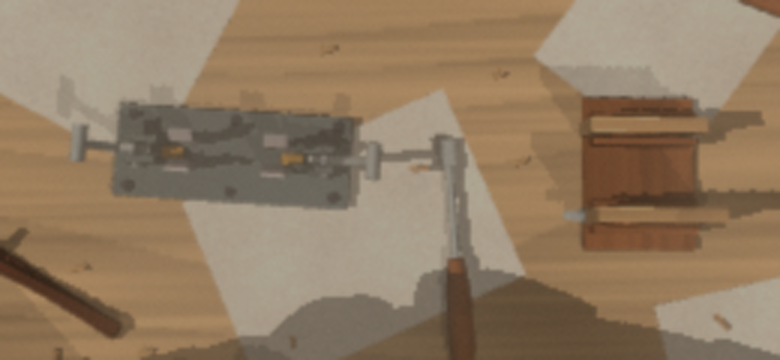

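```bash
python3 - <<'E'
from h import *
for nm,x0,y0,x1,y1 in (('w1',250,40,380,320),('w2',270,110,430,290)):
    im=cv2.imread(f'pics/{nm}.png')[y0:y1,x0:x1];f=590/(y1-y0);cv2.imwrite(f'pics/{nm}z.png',cv2.resize(im,None,fx=f,fy=f,interpolation=cv2.INTER_CUBIC));print(nm,f)
KT=load('w1')
c=np.array([atz(u,v,.012,'wrist',KT)for u,v in((283,85),(354,90),(340,257),(275,250))]);print(c.round(4),c.mean(0))
E
```

```text
w1 2.107142857142857
w2 3.2777777777777777
[[0.4894 0.2619 0.012 ]
 [0.5775 0.2559 0.012 ]
 [0.5652 0.0251 0.012 ]
 [0.472  0.0361 0.012 ]] [0.52598966 0.14477102 0.012     ]
```

View pics/w1z.png

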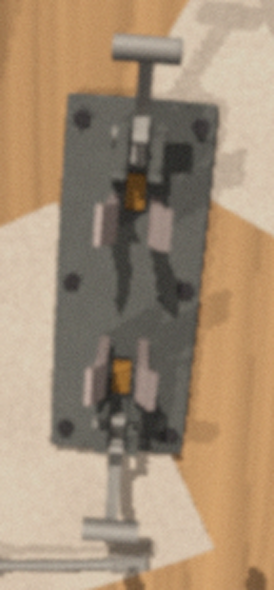

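View pics/w2z.png

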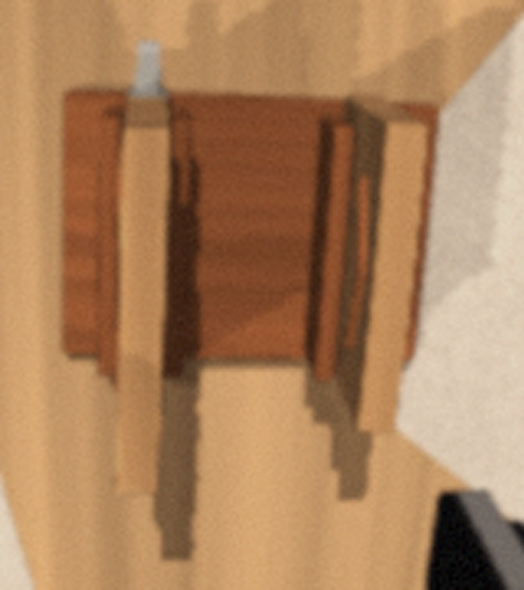

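```bash
python3 - <<'E'
from h import *
from scipy.optimize import least_squares
def tf(p,L):
    c,s=np.cos(p[2]),np.sin(p[2]);L=np.array(L);return np.c_[p[0]+c*L[:,0]-s*L[:,1],p[1]+s*L[:,0]+c*L[:,1],L[:,2]]
KT=load('w1')
a=.66;b=.092+.072*np.sin(a);h=.018+.072*np.cos(a)
L=[(-.045,.115,.012),(.045,.115,.012),(.045,-.115,.012),(-.045,-.115,.012),(0,.0585,.02),(0,-.0585,.02),(0,b,h+.004),(0,-b,h+.004)]
Z=np.array([(68,94),(218,104),(181,457),(52,447),(135,191),(121,377),(147,49),(111,530)])/2.107+[250,40]
W=np.array([1]*6+[1,1]);
f=lambda p:(proj(tf(p,L),'wrist',KT)-Z).ravel()
r=least_squares(f,[.53,.15,0],loss='soft_l1');print('holder',r.x.round(4),np.degrees(r.x[2]));print(f(r.x).reshape(-1,2).round(1))
KT=load('w2')
Z=np.array([(123,126),(169,126),(156,494),(118,494)])/3.2778+[270,110]
print(np.array([atz(u,v,.11,'wrist',KT) for u,v in Z]).round(4))
L=[(-.007,.06,.11),(.007,.06,.11),(.007,-.06,.11),(-.007,-.06,.11)]
r=least_squares(f,[.46,-.25,0]);print('board',r.x.round(4),np.degrees(r.x[2]));print(f(r.x).reshape(-1,2).round(1))
KT0=KT
L=[(-.007,.055,.085),(.007,.055,.085),(.007,-.055,.085),(-.007,-.055,.085)]
Z=np.array([(388,122),(425,122),(397,432),(360,432)])/3.2778+[270,110]
r=least_squares(f,[.54,-.25,0]);print('plain',r.x.round(4),np.degrees(r.x[2]));print(f(r.x).reshape(-1,2).round(1))
E
```

```text
holder [ 0.5238  0.1453 -0.075 ] -4.295294229183665
[[-0.7 -0.7]
 [ 0.4  0. ]
 [ 0.6 -1.2]
 [-0.7 -0.9]
 [ 0.2  0.6]
 [ 0.3  0.5]
 [-0.1  0.1]
 [-0.1  1.3]]
[[ 0.4531 -0.1938  0.11  ]
 [ 0.4664 -0.1938  0.11  ]
 [ 0.463  -0.315   0.11  ]
 [ 0.4504 -0.3151  0.11  ]]
board [ 0.4582 -0.2542 -0.0249] -1.4239517556325867
[[-0.3  0.3]
 [ 0.3  0.7]
 [ 0.7 -0.5]
 [-0.6 -0.8]]
plain [ 0.5428 -0.2502 -0.013 ] -0.7423813008261855
[[-0.7 -0.2]
 [ 0.7  0.3]
 [ 0.2 -0.1]
 [-0.2  0. ]]
```

```bash
python3 - <<'E'
from h import *
from scipy.optimize import least_squares
KT=cam('top')
def tf(p,L):
    c,s=np.cos(p[2]),np.sin(p[2]);L=np.array(L);return np.c_[p[0]+c*L[:,0]-s*L[:,1],p[1]+s*L[:,0]+c*L[:,1],L[:,2]]
L=[(.045,.115,.012),(.045,-.115,.012),(-.045,-.115,.012),(-.045,.115,.012),(0,.0585,.02),(0,-.0585,.02)]
Z=np.array([(122,100),(360,117),(352,208),(113,193),(176,150),(291,159)])/3+[190,180]
f=lambda p:(proj(tf(p,L),'top',KT)-Z).ravel()
r=least_squares(f,[.53,.15,0]);print(r.x,f(r.x).round(1))
# grasp
R=rot(-1.4)
move_to([.4582,-.2542,.17],R);movel([.4582,-.2542,.079]);print(get_state()['clock'])
F0=get_state()['wrist_force'];grasp();s=get_state();print(s['gripper_width'],F0,s['wrist_force'],s['clock'])
movel([.4582,-.2542,.19],max_speed=.1);hold(.2);s=get_state();print(s['gripper_width'],s['wrist_force'],s['moment'],s['clock'])
snap('wrist','w3');snap('scene','s3')
E
```

```text
[ 0.52164968  0.14288674 -0.08499091] [ 0.3  0.2 -1.1 -0.  -0.7  0.3  0.4 -0.1 -0.3 -0.   1.4 -0.3]
6.6583
0.012882580706955376 [ 0.12907831 -0.27613254  0.35497951] [-2.0403733   0.84548792  4.08774447] 7.3083
0.012950933607796278 [ 0.00719079 -0.51230255 -3.09274058] [ 0.04267663 -0.04134056 -0.00459698] 8.7667
```

View pics/w3.png

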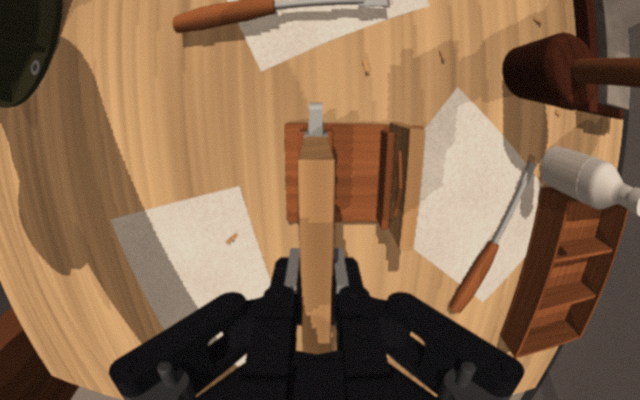

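View pics/s3.png

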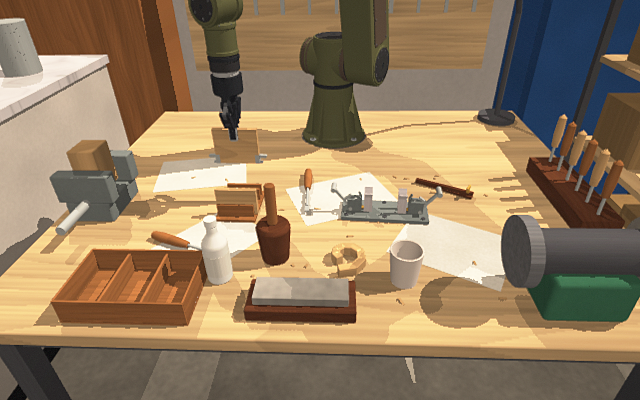

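```bash
python3 - <<'E'
from h import *
im=cv2.imread('pics/w3.png')[95:365,270:360];cv2.imwrite('pics/w3z.png',cv2.resize(im,None,fx=2.2,fy=2.2,interpolation=cv2.INTER_CUBIC))
KT=load('w3');p=np.load('pics/w3.npz')['position'];print(p)
t=np.radians(-1.4);c,s=np.cos(t),np.sin(t)
zt=p[2]+.031
for n,(x,y,z) in dict(top1=(-.007,.06,zt),top2=(.007,.06,zt),bot=(-.007,.06,zt-.1),bot2=(.007,.06,zt-.1),near=(0,-.06,zt),lugtip=(0,.08,zt-.076)).items():
    print(n,((proj([p[0]+c*x-s*y,p[1]+s*x+c*y,z],'wrist',KT)[0]-[270,95])*2.2).round(0))
E
```

```text
[ 0.45787192 -0.25402354  0.18941592]
top1 [ 55. 143.]
top2 [139. 143.]
bot [77. 81.]
bot2 [122.  81.]
near [ 98. 626.]
lugtip [99. 18.]
```

View pics/w3z.png

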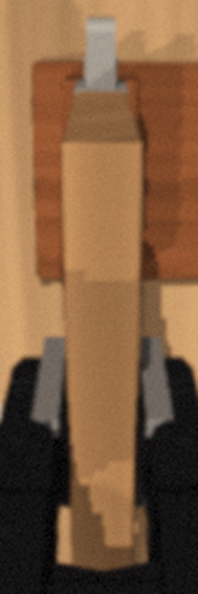

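```bash
cat >> h.py <<'E'
def tf(p,L):
    c,s=np.cos(p[2]),np.sin(p[2]);L=np.atleast_2d(np.array(L,float));return np.c_[p[0]+c*L[:,0]-s*L[:,1],p[1]+s*L[:,0]+c*L[:,1],L[:,2]]
E
python3 - <<'E'
from h import *
move_to([.5235,.145,.205],rot(-4.4));print(get_state()['clock'])
im,KT=snap('wrist','w4')
x0,y0,x1,y1=220,60,420,340
f=2.1
z=cv2.resize(im[y0:y1,x0:x1],None,fx=f,fy=f,interpolation=cv2.INTER_CUBIC);z0=z.copy()
P=(.5238,.1453,np.radians(-4.3))
for q in [(-.045,.115,.012),(.045,.115,.012),(0,.0585,.02),(-.009,.034,.071),(.009,.034,.071),(-.009,.056,.071),(.009,.056,.071),(0,.136,.079),(-.045,-.115,.012),(.045,-.115,.012)]:
    u=(proj(tf(P,q),'wrist',KT)[0]-[x0,y0])*f;cv2.circle(z,tuple(int(k) for k in u),3,(0,0,255),1)
cv2.imwrite('pics/w4z.png',np.hstack([z0,z])[:, :800] if 0 else cv2.resize(np.hstack([z0,z]),None,fx=.95,fy=.95))
E
```

```text
10.3667
```

View pics/w4z.png

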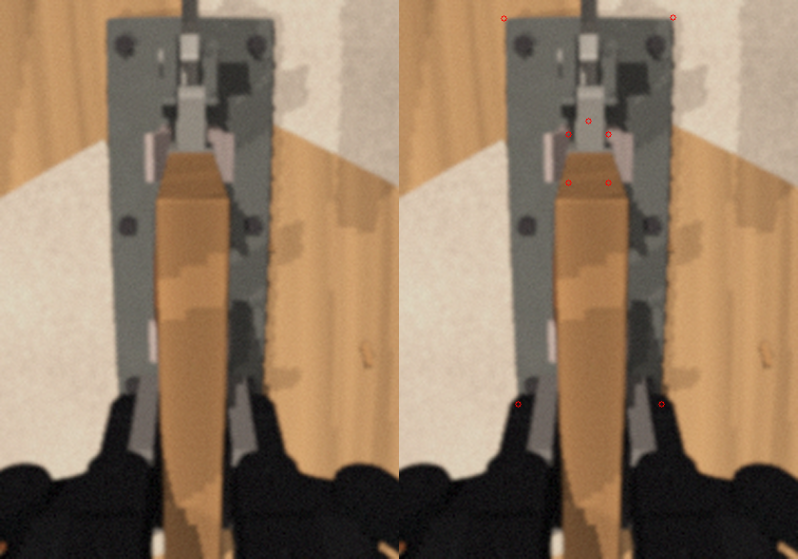

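```bash
python3 - <<'E'
from h import *
x,y=.5238,.1452
R=rot(-4.4)
movel([x,y,.15],R);s=get_state();b=s['wrist_force'];print(b,s['clock'])
z=.150;step=.008
while z>.083:
    z-=step;movel([x,y,z],R,max_speed=.05);s=get_state();d=s['wrist_force']-b
    print(round(z,4),s['position'].round(4) if hasattr(s['position'],'round') else s['position'],np.round(d,1),round(s['clock'],2))
    if np.abs(d).max()>4: break
    if z<.108: step=.0025
    
snap('wrist','w5');snap('scene','s5')
E
```

```text
[-0.63590676 -0.68321321 -2.41094576] 10.9333
0.142 [0.5239 0.1452 0.1422] [ 0.5  0.8 -0.2] 11.24
0.134 [0.5234 0.1451 0.1335] [0.1 0.3 0.9] 11.55
0.126 [0.5234 0.1451 0.1255] [ 1.1  0.5 -0.3] 11.86
0.118 [0.5236 0.1451 0.1175] [ 0.5  0.4 -0.1] 12.17
0.11 [0.5238 0.1451 0.1096] [ 0.  -0.   0.2] 12.47
0.102 [0.5239 0.1451 0.1016] [-0.1  0.3 -0.7] 12.78
0.0995 [0.5239 0.1452 0.0994] [ 0.2  0.5 -0.5] 13.03
0.097 [0.5239 0.1452 0.0969] [-1.8  0.9  0.2] 13.28
0.0945 [0.5242 0.1454 0.096 ] [-3.6  0.9 12.4] 13.53
```

```bash
python3 - <<'E'
from h import *
R=rot(-4.4)
movel([.5238,.1452,.0965],R);s=get_state();print(s['wrist_force'])
a=cv2.imread('pics/w5.png')[40:370,200:440];b=cv2.imread('pics/s5.png')[130:240,310:450]
cv2.imwrite('pics/w5z.png',np.hstack([cv2.resize(a,(400,550)),cv2.resize(b,(400,314)) if 0 else cv2.copyMakeBorder(cv2.resize(b,(400,314)),0,236,0,0,0)]))
E
```

```text
[-1.14378633  0.88255009  0.50950647]
```

View pics/w5z.png

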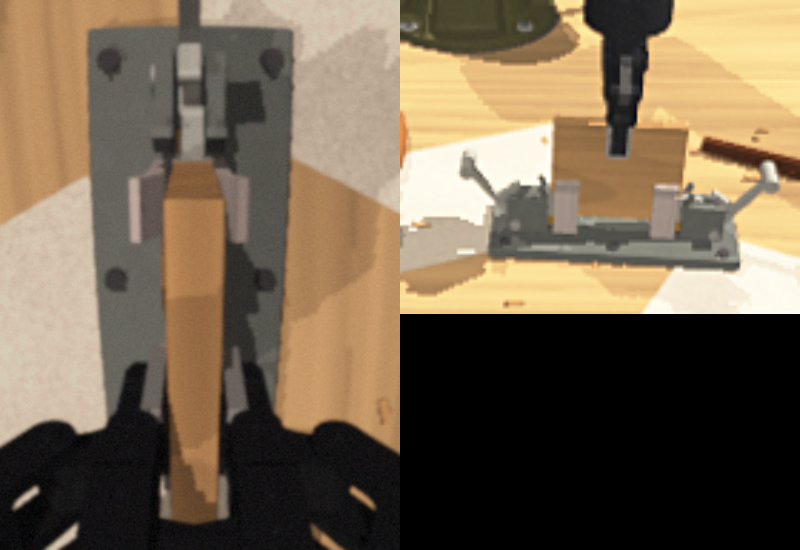

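```bash
cat >> h.py <<'E'
P=(.5238,.1453,np.radians(-4.4));R=rot(-4.4)
def W(x,y,z): return tf(P,(x,y,z))[0]
def push(sg,ystop,fstop,yfast,z=.062,step=.0025,fine=.0007,ff=7.0,retreat=.012,yfine=0.):
    """TCP at local y sg*yfast already; push inward until sg*y<=ystop or inward force>=fstop"""
    n=(W(0,1,0)-W(0,0,0))*sg # outward
    b=np.array(get_state()['wrist_force']);y=yfast;log=[];last=0
    while y>ystop+1e-6:
        st=step if (last<ff and y>yfine) else fine
        y-=st;movel(W(0,sg*y,z),R,max_speed=.03)
        fs=np.array(get_state()['wrist_force'])-b; last=float(fs@n);log.append((round(y*1000,1),round(last,1)))
        if last>=fstop:
            hold(.15);fs=np.array(get_state()['wrist_force'])-b; last=float(fs@n);log.append(('h',round(last,1)))
            if last>=fstop-.3: break
    print(log);print('clock',get_state()['clock'],'F',fs.round(1),'pos',get_state()['position'])
    movel(W(0,sg*(y+retreat),z),R,max_speed=.1)
    return y
E
python3 - <<'E'
from h import *
let_go();movel([.5238,.1452,.20],R,max_speed=.25);s=get_state();print(s['wrist_force'],s['clock'])
snap('wrist','w6')
try:
    grasp();print(get_state()['clock'])
    move_to(W(0,.178,.14),R);movel(W(0,.178,.062),R,max_speed=.2)
    print(get_state()['clock'])
    snap('wrist','w7')
    push(1,.135,9,.178,step=.004,ff=2)
except MotionError as e: print(e)
print(get_state()['clock'])
E
```

```text
[-1.03594116  0.06030592  0.21581534] 15.1417
15.9583
17.275
[(174.0, -0.1), (170.0, -0.6), (166.0, -0.6), (162.0, -0.3), (158.0, -0.5), (154.0, 3.9), (153.3, 5.7), (152.6, 6.7), (151.9, 7.2), (151.2, 8.6), (150.5, 8.7), (149.8, 11.0), ('h', 9.9)]
clock 20.675 F [-3.4 10.2  5.9] pos [0.53585127 0.29857464 0.06374694]
20.9417
```

View pics/w6.png

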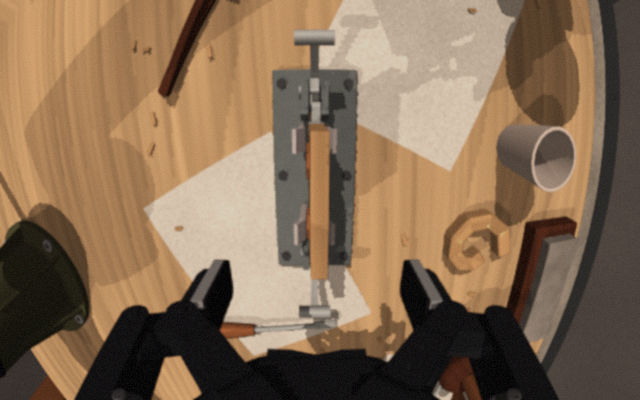

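View pics/w7.png

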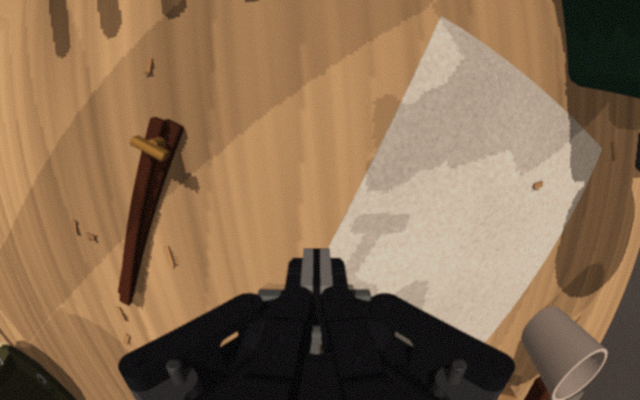

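```bash
cat >> h.py <<'E'
def arc(sg,a0,astop,fstop,da=.035,fine=.010,ff=7.0,lead=.012,retreat=.012,afine=-9,fmax=14.5,b=None):
    nd=(W(0,1,0)-W(0,0,0))*sg
    def tgt(a): return W(0,sg*(.092+.072*np.sin(a)+.018),.018+.072*np.cos(a)-lead)
    movel(tgt(a0)+nd*.008,R,max_speed=.1)
    hold(.1)
    if b is None: b=np.array(get_state()['wrist_force'])
    a=a0;last=0;log=[]
    while a>astop:
        a-=da if (last<ff and a>afine) else fine
        movel(tgt(a),R,max_speed=.04)
        s=get_state();f=np.array(s['wrist_force'])-b;N=f@nd;last=N*np.cos(a)-f[2]*np.sin(a)
        p=np.array(s['position']);yl=(p-W(0,0,0))@nd-.018-.092;aa=np.arcsin(np.clip(yl/.072,-1,1))
        log.append((round(a,3),round(aa,3),round(float(N),1),round(float(f[2]),1),round(float(last),1)))
        if last>=fstop or N>fmax:
            hold(.15);s=get_state();f=np.array(s['wrist_force'])-b;N=f@nd;last=N*np.cos(a)-f[2]*np.sin(a)
            log.append(('h',round(float(N),1),round(float(f[2]),1),round(float(last),1)))
            if last>=fstop-.3 or N>fmax: break
    print(*log,sep='\n');print('fx',f.round(1),'clock',s['clock'])
    movel(p+nd*retreat,R,max_speed=.1)
    return b
E
python3 - <<'E'
from h import *
arc(1,.68,.25,10,da=.06,ff=9,fine=.02)
E
```

```text
(0.62, np.float64(0.627), 3.4, 1.7, 1.8)
(0.56, np.float64(0.572), 3.3, 3.5, 0.9)
(0.5, np.float64(0.515), 5.7, 3.7, 3.3)
(0.44, np.float64(0.456), 4.7, 3.7, 2.7)
(0.38, np.float64(0.397), 4.6, 3.5, 3.0)
(0.32, np.float64(0.335), 5.1, 4.6, 3.4)
(0.26, np.float64(0.271), 4.6, 4.0, 3.5)
(0.2, np.float64(0.204), 4.4, 3.0, 3.7)
fx [0.3 4.4 3. ] clock 23.5417
```

```bash
python3 - <<'E'
from h import *
movel(W(0,.16,.2),R,max_speed=.3)
move_to(W(0,-.178,.18),R);movel(W(0,-.178,.07),R,max_speed=.2);print(get_state()['clock'])
arc(-1,.70,.15,10.8,da=.05,ff=7,fine=.015,afine=.25)
movel(W(0,-.16,.1),R,max_speed=.2)
snap('scene','s8')
print(get_state()['clock'])
b=cv2.imread('pics/s8.png')[130:240,310:450];cv2.imwrite('pics/s8z.png',cv2.resize(b,None,fx=5,fy=5,interpolation=cv2.INTER_CUBIC))
E
```

```text
26.3583
(0.65, np.float64(0.653), 2.7, 2.8, 0.4)
(0.6, np.float64(0.612), 5.9, 3.1, 3.1)
(0.55, np.float64(0.569), 7.0, 5.7, 3.1)
(0.5, np.float64(0.525), 8.8, 6.0, 4.8)
(0.45, np.float64(0.476), 9.4, 6.8, 5.5)
(0.4, np.float64(0.422), 8.6, 5.6, 5.7)
(0.35, np.float64(0.367), 7.1, 5.5, 4.8)
(0.3, np.float64(0.313), 6.4, 4.4, 4.8)
(0.25, np.float64(0.259), 5.0, 3.5, 4.0)
(0.235, np.float64(0.246), 6.6, 3.8, 5.6)
(0.22, np.float64(0.232), 6.1, 4.6, 5.0)
(0.205, np.float64(0.216), 5.9, 4.8, 4.8)
(0.19, np.float64(0.2), 4.8, 4.1, 4.0)
(0.175, np.float64(0.184), 5.1, 5.0, 4.2)
(0.16, np.float64(0.169), 5.5, 4.0, 4.8)
(0.145, np.float64(0.154), 5.6, 4.5, 4.9)
fx [-1.4 -5.5  4.5] clock 30.95
31.6
```

View pics/s8z.png

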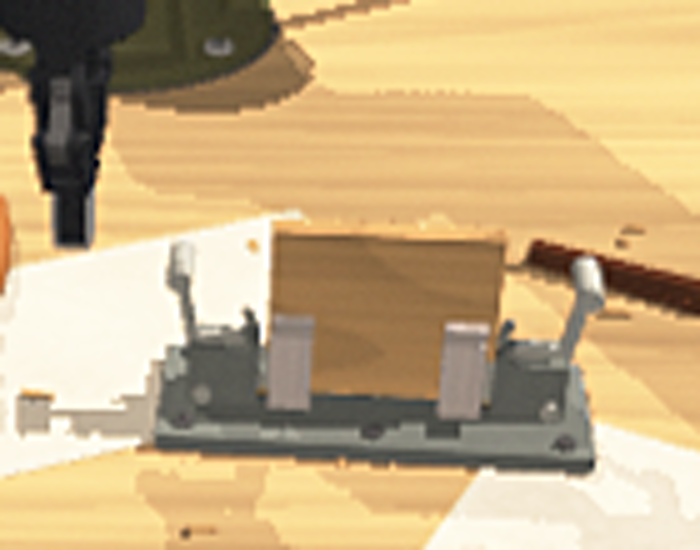

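```bash
python3 - <<'E'
from h import *
movel(W(0,-.14,.075),R,max_speed=.2)
arc(-1,.17,-.45,10.8,da=.025,ff=6.6,fine=.012)
print(get_state()['clock'])
E
```

```text
(0.145, np.float64(0.144), 1.0, 1.8, 0.7)
(0.12, np.float64(0.127), 5.1, 3.2, 4.7)
(0.095, np.float64(0.1), 6.2, 3.6, 5.8)
(0.07, np.float64(0.071), 3.5, 3.6, 3.2)
(0.045, np.float64(0.044), 4.1, 3.4, 3.9)
(0.02, np.float64(0.018), 3.9, 2.9, 3.9)
(-0.005, np.float64(-0.007), 3.5, 3.4, 3.5)
(-0.03, np.float64(-0.03), 4.5, 3.5, 4.6)
(-0.055, np.float64(-0.054), 3.6, 3.1, 3.7)
(-0.08, np.float64(-0.079), 4.2, 4.0, 4.5)
(-0.105, np.float64(-0.103), 4.9, 4.8, 5.4)
(-0.13, np.float64(-0.126), 4.7, 4.5, 5.3)
(-0.155, np.float64(-0.143), 7.1, 5.7, 7.9)
(-0.167, np.float64(-0.148), 8.4, 7.0, 9.4)
(-0.179, np.float64(-0.153), 12.2, 9.3, 13.7)
('h', 10.1, 9.1, 11.5)
fx [ -1.4 -10.    9.1] clock 36.3
36.5917
```

```bash
python3 - <<'E'
from h import *
movel(W(0,-.13,.2),R,max_speed=.3)
move_to(W(0,.15,.17),R);movel(W(0,.15,.078),R,max_speed=.2);print(get_state()['clock'])
arc(1,.22,-.45,10.8,da=.025,ff=6.6,fine=.012)
movel(W(0,.15,.14),R,max_speed=.3);print(get_state()['clock'])
snap('scene','s9')
b=cv2.imread('pics/s9.png')[130:240,310:450];cv2.imwrite('pics/s9z.png',cv2.resize(b,None,fx=5,fy=5,interpolation=cv2.INTER_CUBIC))
E
```

```text
38.8583
(0.195, np.float64(0.194), 1.4, 0.5, 1.2)
(0.17, np.float64(0.178), 3.2, -0.4, 3.2)
(0.145, np.float64(0.15), 4.4, 1.3, 4.1)
(0.12, np.float64(0.123), 4.0, 3.0, 3.6)
(0.095, np.float64(0.097), 3.7, 2.7, 3.4)
(0.07, np.float64(0.07), 3.3, 2.5, 3.2)
(0.045, np.float64(0.044), 3.4, 2.1, 3.3)
(0.02, np.float64(0.018), 2.6, 2.9, 2.5)
(-0.005, np.float64(-0.005), 3.4, 3.5, 3.4)
(-0.03, np.float64(-0.027), 5.3, 3.3, 5.3)
(-0.055, np.float64(-0.052), 4.8, 3.5, 5.0)
(-0.08, np.float64(-0.075), 5.4, 4.6, 5.7)
(-0.105, np.float64(-0.097), 5.6, 3.9, 6.0)
(-0.13, np.float64(-0.118), 6.2, 5.2, 6.9)
(-0.142, np.float64(-0.123), 6.6, 4.1, 7.1)
(-0.154, np.float64(-0.127), 8.8, 4.9, 9.5)
(-0.166, np.float64(-0.131), 9.7, 5.7, 10.5)
(-0.178, np.float64(-0.136), 12.4, 5.3, 13.1)
('h', 12.2, 5.2, 13.0)
fx [-0.1 12.3  5.2] clock 44.0667
44.7583
```

View pics/s9z.png

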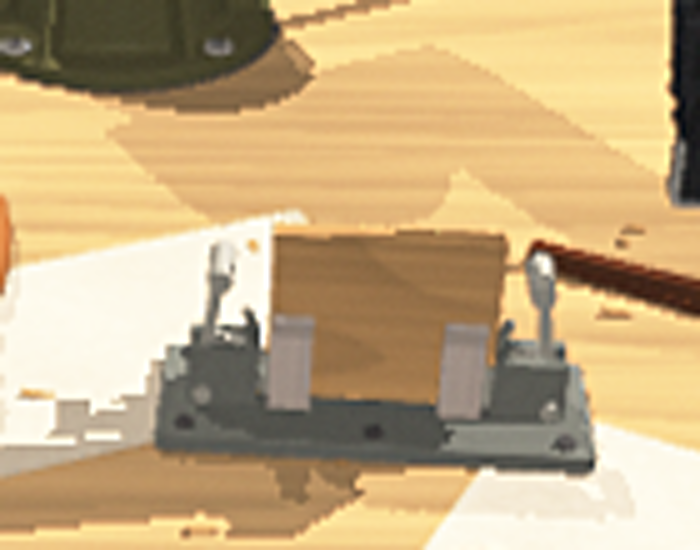

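```bash
python3 - <<'E'
from h import *
movel(W(0,.13,.2),R,max_speed=.3)
move_to(W(0,-.14,.17),R);movel(W(0,-.14,.079),R,max_speed=.2);print(get_state()['clock'])
arc(-1,-.10,-.45,11.0,da=.02,ff=6,fine=.010)
movel(W(0,-.15,.2),R,max_speed=.3);hold(.3);s=get_state();print(s['clock'],s['wrist_force'])
snap('scene','s10');snap('top','t10')
b=cv2.imread('pics/s10.png')[130:240,310:450];a=cv2.imread('pics/t10.png')[180:300,190:450]
cv2.imwrite('pics/s10z.png',np.vstack([cv2.resize(b,None,fx=3,fy=2.4),cv2.copyMakeBorder(a,0,0,0,160,0)*2] if 0 else [cv2.resize(b,(520,330)),cv2.resize(a,(520,240))]))
E
```

```text
46.8333
(-0.12, np.float64(-0.122), -0.2, 0.9, -0.1)
(-0.14, np.float64(-0.14), -0.4, 1.8, -0.2)
(-0.16, np.float64(-0.144), 5.4, 3.4, 5.9)
(-0.18, np.float64(-0.149), 8.0, 5.9, 8.9)
(-0.19, np.float64(-0.152), 10.6, 8.4, 12.0)
('h', 10.2, 7.3, 11.4)
fx [ -2.3 -10.    7.3] clock 48.9083
50.0917 [1.26313411 0.15365949 0.28516029]
```

View pics/s10z.png

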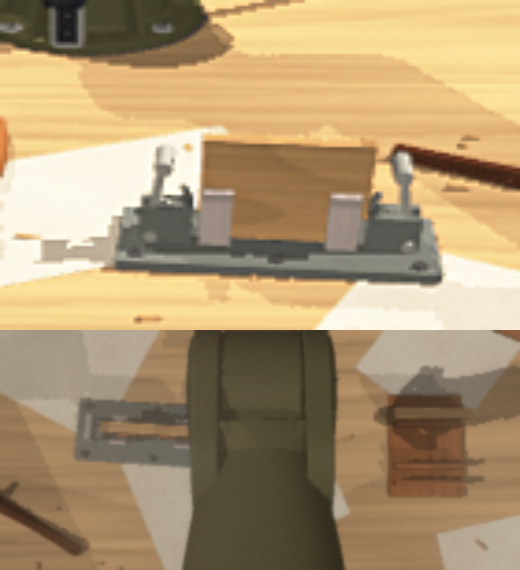

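```bash
python3 - <<'E'
from h import *
print(sign_off(),get_state()['clock'])
E
```

```text
the job is handed in; nothing more can be done
the job is handed in; nothing more can be done
```

The lugged pattern board now stands between the guides of the holder, pressed home at both ends. The job was handed in at about 50 s with the gripper clear of everything.

**Placing:** I lifted the board from the rack by its top edge and lowered it between the guides, with both levers still swung out. I let go once it rested on the lever feet. One lowering step briefly pressed down with about 12 N.

**Levers:** I swung each lever partway, then pressed it until it came up firm, without going past about 12.5 N on either bar:

| Lever | Came up firm at | Steady force |
|---|---|---|
| Right | about -0.15 rad | 10.1 N |
| Left | about -0.13 rad | 12.2 N, slightly over the 10–12 N guide |

**Checks:** Pressing the right lever again after the left was home, it came up firm at the same place, 10.2 N steady. I didn't press the left one again. The last scene picture shows the board upright and both levers swung in, and the plain board still in its slot.

**Disagreed or not confirmed:**
- My first straight push on the left bar went to about 11 N without moving it, because of friction at the fingers. Following the bar's arc fixed that.
- The top camera put the holder about 3 mm away from where the wrist camera did. I used the wrist value, and the board went in cleanly.
- In the last top picture the arm hid the right end of the holder and the gouge beside it. The right lever is confirmed only from the scene picture and its force, and I didn't check the gouge again.

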